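Load a bead holder into the indexing carousel and click it round

TASK

Take the holder with the round ball bead out of the wooden rack and press it gently but fully home in the empty pocket of the bead carousel: straight down past the side clip until it stops on the bottom. Then turn the carousel wheel just one click counter-clockwise (seen from above), so that the next bead comes to the front, and leave it sitting in its click with the holder home and upright. Leave the other holders and the jar where they are.

Things in the scene. Friction and masses are not known exactly. Their poses are not given: they have to be found in the camera images.
- ball_holder: Holder to load: upright steel pin 100 mm high with a round glass ball bead (20 mm). Origin: centre of its foot, z up. From the foot: taper 8 to 16 mm diameter over 10 mm, 16 mm round shank to 48 mm, square 22 x 22 mm grip from 48 to 76 mm (faces along its x, y; aligned with the rack at the start), mandrel to 100 mm, bead centred at 88 mm. 0.13 to 0.2 kg. Loose in a rack hole; pulls straight up.
- disc_holder: A holder with the same steel pin but a flat disc bead, 34 mm across and 6 mm thick; stands in the rack, must stay (not moved more than 20 mm). Origin: centre of its foot.
- tube_holder: A holder with the same steel pin but a thin tube bead, 8 mm across and 20 mm long; stands in the rack, must stay (not moved more than 20 mm). Origin: centre of its foot.
- rack: Fixed wooden block 200 x 60 x 40 mm with three square holes (18 mm wide, 30 mm deep) in a row along its x axis, 66 mm apart, the middle one at its centre; origin: centre of its underside, on the table. The holders' feet are 10 mm above the table.
- carousel: Fixed grey round base (200 mm) of the carousel; origin: on the table, on the wheel's axis. Its -x axis points to the loading position at the front, marked by a 36 mm high pointer 145 mm from the axis. The wheel on it is an aluminium deck 276 mm across, top at 47 mm. More than 40 N of contact force from the holder (about 11 N of it is the clip's own grip) or the gripper damages it.
- pocket (a point): Centre of the mouth of the empty cup, 95 mm above the table, turning with the wheel. Smooth bore 19 mm across, with a funnel over the top 8 mm flaring to 29 mm at the mouth. A spring ball on the hub side, 13 mm below the mouth, clips the shank: it resists with about 3 to 10 N on the way down and holds the holder wherever it is left, so its weight alone does not sink it.
- seat (a joint): Sprung seat in the bottom of the empty pocket (m): 0 up (empty), 0.005 pressed down on its stop = holder home. Its spring gives 0.6 N at most; a homed holder's weight keeps it down. The stop is a set-screw 28 to 40 mm below the mouth, different each time and not visible: feel it, the holder stops hard there. A 12 to 16 N push down seats it.
- wheel (a joint): Angle of the wheel (rad): 0 at the start, empty pocket at the front; grows counter-clockwise seen from above. Spring detents hold it at 0, 1.047 (one click) and 2.094 (two); once well past midway (0.52; surely by 0.85) it moves on into the next click by itself. Turning takes at most about 1 N m, some 8 N at the post.
- post (a point): Centre of the top of the wheel's turning post: plain steel pin 14 mm across, 72 mm tall from deck to 119 mm height, 125 mm from the wheel's axis, 30 degrees clockwise of the empty pocket seen from above (to the robot's left of it). Push it sideways, counter-clockwise (towards the robot's right), to turn the wheel; one click takes it to 30 degrees past the front.
- jar: Open glass jar 60 mm across, 90 mm high, standing between rack and carousel; must not be moved more than 20 mm. Origin: centre of its underside.
- hub (a point): Top of the wheel's hub (44 mm across), on its axis, 77 mm high. Around it on an 80 mm radius stand six steel cups, 60 degrees apart: 27 mm outside, flaring to 35 mm at the mouth, mouths 95 mm above the table. Five hold fixed pins like the rack's (22 mm square grips, with disc and tube beads, tops 159 mm high); only the cup at the front is empty.
Not all that is in view belongs to the job. Leave any pink look-alike of the ball_holder alone.

How it is judged:
By the outcome, as a careful person would: the job done as asked, in the order asked, and still so for the second after the job is handed in, with the robot touching nothing.
It also fails if it takes over 61 s, if anything falls off the work surface, if the arm or the gripper's body presses on something with over 40 N, if the wrist force passes 120 N, or if a joint passes its speed limit or range.

ROBOT

A 6-joint arm with a two-finger parallel gripper is mounted at the origin on the work surface. World frame = base frame: x ahead of the robot, y to its left, z up, the work surface at z = 0. Lengths are in mm, angles in degrees, forces in N, time in s.
With the tool pointing down it reaches from about 275 to 775 mm from the base axis. Payload 14.6 kg.
Tool frame: the origin (TCP) lies where the fingers leave the gripper's body, on its centre line; the fingertips stand 73 mm ahead of it and the grasp point (between the pads) lies 54 mm ahead of it; z points along the fingers, y is the line along which they close (so a half turn about z gives the same grasp; the last joint's range is limited). The gripper opens to 85 mm and grips with 20 to 120 N. Pads are 22 mm wide; open, the fingers measure 114 mm over their backs; the gripper's body (76 mm by 85 mm) begins 54 mm behind the grasp point. The pads swing forward as they close: fully open they stand 13 mm farther back than shut.
Start: joints at [61.518, 15.075, -2.767, 72.158, 0, 81.102], TCP at [175.976, 494.632, 303.878] pointing down, gripper open.
Joint ranges: [-151.79, 151.79], [-50.71, 97.33], [-67.44, 78.34], [-121.81, 120.89], [-77.56, 73.72], [-180, 180]. Speed limits (degrees/s): [108.29, 108.29, 147.25, 159.86, 180, 180].

INTERFACE

Orientations are given as [roll, pitch, yaw] about the fixed x, y, z axes, in that order (R = Rz(yaw) Ry(pitch) Rx(roll)).
In Python, from plant import read_state, grab_frame, camera_params, close_job gives the robot as it stands.
- The arm moves only by the shell command python3 -m jog 'ROWS' [OPENING] [FORCE]. ROWS is text: rows parted by semicolons, each of 6 numbers parted by spaces: the shift along the tool's x, y, z in m, then the turn, a rotation vector about the tool's x, y, z in rad. In form: dx dy dz ax ay az; .... A call has 1 to 12 rows; each row shifts and turns the commanded pose from where the row before left it, along the tool's axes as they then stand; what a row does not reach is not made up. A row lasts 1/12 s, in which the tool goes at most 41.7 mm and 7.16 degrees, less where a joint would pass 70% of its speed; a pose out of reach is approached as far as the arm can. A call with a gripper value outside its range is refused whole. OPENING is the opening in per cent of the stroke, from 0 (shut) to 100 (fully open), set as the call begins (- or left out, the last holds). The fingers move at their own pace and stop on an object; FORCE is the grip in N (left out, the last holds). Time passes only in rows, so rows that do not move let the fingers close. It gives the time, the measured TCP pose, the force, the opening and the grip force at its end, in the units of the state.
- read_state(): the state, without advancing time (a new reading comes with each control period).
- grab_frame(name): name is "scene" or "top" or "wrist"; returns (picture, depth): 384x512x3 uint8, red, green, blue; 384x512 float32, mm along the optical axis (not along the pixel's ray), 0 where there is no reading.
- camera_params(name): a dict with "intrinsics" (3x3 intrinsics, pixels), "distortion" ([k1, k2, p1, p2, k3] as OpenCV has them; the pictures are not rectified), "R" (3x3) and "t" (3): a world point X has camera coordinates R X + t; the wrist camera has in their place "T_tool_cam" (4x4, takes a point from camera to tool coordinates, whose origin is the TCP and whose axes are the flange's). Camera axes: x right, y down, z forward; pixel columns grow to the right and rows downward; lengths in mm; the calibration is good to about 2 mm. A picture is of the moment at which its call begins: read the wrist's pose just before it. camera_params takes no time and is no camera call.
- close_job(): hands the job in; it is judged then, once.
The state is a dict: "time": time; "joint_pos": joint angles; "qd": joint speeds; "tau": joint torques, N m; "tcp_pos": TCP position; "tcp_rot": TCP orientation; "wrist_force": force on the tool from outside, world axes, zero at the start; "torque": the same for the moment, N m; "finger_gap": opening from 0.0 (shut) to 1.0 (fully open); "grip_force": force on a finger pad.
Only numpy, scipy, OpenCV 4.12 (cv2) and the standard library are available. Lean on these libraries where they do the work, as an engineer would, in place of code of your own. Each camera call takes 0.05 s, during which the arm holds its last target. There are 200 camera calls.

## Working session

There is one attempt and no reset: what is moved stays moved. The work goes in short steps, Python scripts to look and compute and a shell command to move; the robot and the scene stay as the last step left them, time stands still between calls to the robot, and variables do not carry over. Pictures are saved under pics/ and viewed, at most 16 in all, crops included, and the job is handed in when it is done.

```bash
mkdir -p pics; ls; cat > h.py <<'E'
import numpy as np, cv2
from plant import *
def save(name,fn,crop=None,s=1):
    im,d=grab_frame(name); np.savez('pics/'+fn+'.npz',im=im,d=d)
    a=im[:,:,::-1]
    cv2.imwrite('pics/'+fn+'.png',a); return im,d
def ray(c,u,v):
    p=camera_params(c)
    return cv2.undistortPoints(np.array([[[u,v]]],float),np.array(p['intrinsics']),np.array(p['distortion']))[0,0]
def world(c,u,v,z=None,depth=None,st=None):
    """pixel -> world, by height z (mm) or depth"""
    p=camera_params(c); x=np.append(ray(c,u,v),1)
    if c=='wrist':
        from scipy.spatial.transform import Rotation as Ro
        T=np.array(p['T_tool_cam']); Rw=Ro.from_euler('xyz',st['tcp_rot'],degrees=True).as_matrix()
        R=Rw@T[:3,:3]; o=Rw@T[:3,3]+np.array(st['tcp_pos'])
    else:
        R=np.array(p['R']).T; o=-R@np.array(p['t'])
    d=R@x
    k=depth if depth is not None else (z-o[2])/d[2]
    return o+k*d
E
python3 - <<'E'
from h import *
print(read_state())
for c in('scene','top'):save(c,c+'0')
a=cv2.imread('pics/top0.png');cv2.imwrite('pics/top0b.png',cv2.resize(a,None,fx=1.5,fy=1.5))
E
```

```text
pics
{'time': 0.0, 'joint_pos': array([ 6.15174153e+01,  1.50981676e+01, -2.80517705e+00,  7.21578103e+01,
        5.50123774e-04,  8.11013704e+01]), 'qd': array([ 0.02379144,  0.09232016, -0.01078411, -0.04001011, -0.07854   ,
       -0.01873156]), 'tau': array([-1.97518959e-03, -6.37616801e+01,  3.84579349e+01,  1.33649062e-02,
       -3.30217681e-04, -5.19669948e-05]), 'tcp_pos': array([175.88211268, 494.44307104, 303.42202781]), 'tcp_rot': array([-1.79939666e+02, -1.00033724e-02,  1.60416039e+02]), 'wrist_force': array([-0.60095879, -0.09096352,  0.39072122]), 'torque': array([-0.05674779,  0.00915833, -0.00352938]), 'grip_force': 0.0, 'finger_gap': 0.9988457475202964}
```

View pics/top0b.png

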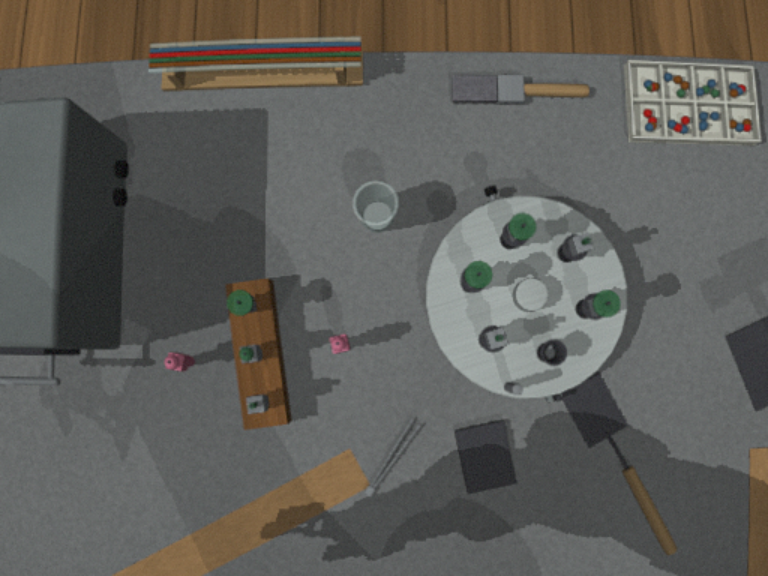

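View pics/scene0.png

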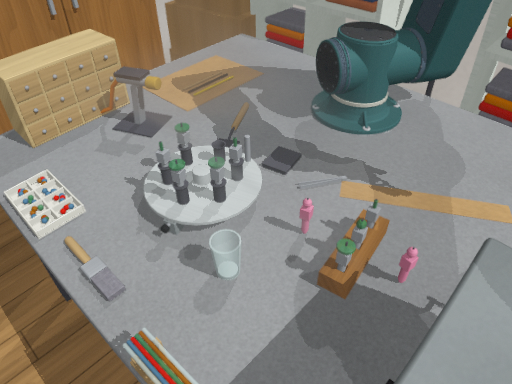

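Top view (×1.5 scaled): rack with disc bead (240,302), a middle holder (250,353), and a thin tube bead (256,404). The pink look-alikes are at (176,361) and (340,344). Empty cup is at (552,350), post at (514,387), jar at (376,205). My choice is the middle rack holder, and I'll check it in a close crop.

```bash
python3 - <<'E'
from h import *
a=cv2.imread('pics/top0.png')
r=cv2.resize(a[180:290,140:210],None,fx=5,fy=5,interpolation=cv2.INTER_CUBIC)
c=cv2.resize(a[180:290,300:400],None,fx=4.0,fy=5,interpolation=cv2.INTER_CUBIC)
c=cv2.resize(a[200:275,310:390],None,fx=5,fy=5,interpolation=cv2.INTER_CUBIC)
o=np.zeros((550,350+400,3),np.uint8);o[:,:350]=r;o[:375,350:]=c
cv2.imwrite('pics/crop1.png',o)
for n,u,v,z in [('disc',240,302,98),('ball',250,353,98),('tube',256,404,98),('pocket',552,350,95),('hub',530,294,77),('post',514,387,119),('jar',376,203,90),('pinkL',176,361,88),('pinkR',340,344,88)]:
    print(n,world('top',u/1.5,v/1.5,z=z).round(1))
p=camera_params('top');print(-np.array(p['R']).T@np.array(p['t']))
E
```

```text
disc [569.1 321.7  98. ]
ball [503.9 308.2  98. ]
tube [439.3 300.2  98. ]
pocket [505.8 -76.4  95. ]
hub [579.  -52.7  77. ]
post [460.6 -22.9 119. ]
jar [697.4 147.4  90. ]
pinkL [493.4 408.2  88. ]
pinkR [515.3 194.   88. ]
[505.26651477 119.07026915 984.67675871]
```

View pics/crop1.png

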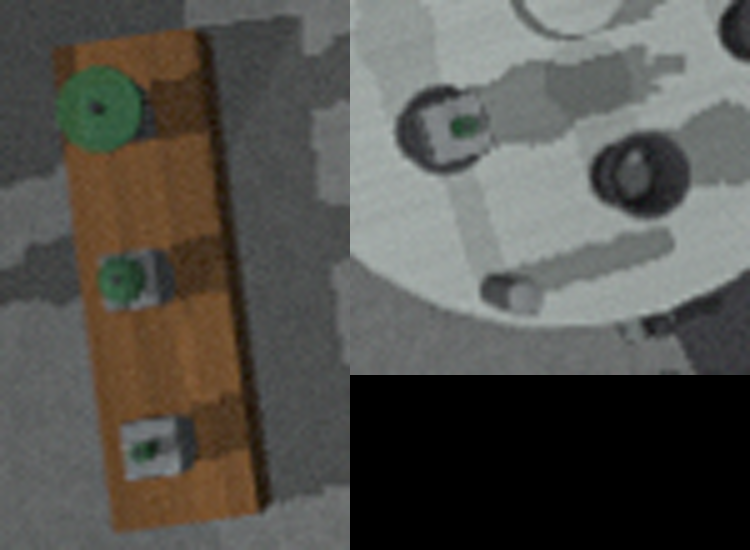

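The middle holder carries a round ball (crop 122,280), so it is the target. The tube is at (145,450) and the disc at (100,108). I'll align the yaw and go above it for a close look.

```bash
python3 -m jog '0 0 0 0 0 -0.1012;0 0 0 0 0 -0.1012;0 0 0 0 0 -0.1012;0 0 0 0 0 -0.1012;0 0 0 0 0 -0.1012'
python3 -m jog '-0.0244 -0.0198 0 0 0 0;-0.0244 -0.0198 0 0 0 0;-0.0244 -0.0198 0 0 0 0;-0.0244 -0.0198 0 0 0 0;-0.0244 -0.0198 0 0 0 0;-0.0244 -0.0198 0 0 0 0;-0.0244 -0.0198 0 0 0 0;-0.0244 -0.0198 0 0 0 0;-0.0244 -0.0198 0 0 0 0;-0.0244 -0.0198 0 0 0 0;-0.0244 -0.0198 0 0 0 0;-0.0244 -0.0198 0 0 0 0'
python3 -m jog '0 0 0 0 0 0;0 0 0 0 0 0'
python3 - <<'E'
from h import *
s=read_state();print(s['tcp_pos'],s['tcp_rot'],s['joint_pos']);np.save('pics/s1.npy',s,allow_pickle=True)
im,d=save('wrist','w1')
print(camera_params('wrist')['T_tool_cam'])
p=camera_params('top');P=lambda u,v,z:world('top',u,v,z=z).round(1)
print('ball',P(164.4,236,98),'pocket',P(368,235,95),'post',P(344.6,259,119))
E
```

```text
time: 0.52
tcp_pos: [175.9, 494.5, 303.6]
tcp_rot: [-180.0, -0.0, -170.3]
wrist_force: [-0.6, -0.8, -0.2]
finger_gap: 1.002
grip_force: 0.0
time: 1.52
tcp_pos: [504.8, 307.0, 303.6]
tcp_rot: [-180.0, -0.0, -170.6]
wrist_force: [0.6, 0.9, 0.1]
finger_gap: 0.995
grip_force: 0.0
time: 1.68
tcp_pos: [504.7, 307.2, 303.1]
tcp_rot: [-180.0, -0.1, -170.7]
wrist_force: [-0.5, 0.7, 0.7]
finger_gap: 0.999
grip_force: 0.0
[504.6955197  307.18088075 303.09449639] [-1.79982927e+02 -6.63812812e-02 -1.70718377e+02] [ 2.34273308e+01  2.17150884e+01  7.05129755e+00  7.54047500e+01
 -3.32488104e-04  1.41456977e+01]
[[-4.31456557e-04 -9.60254771e-01 -2.79124684e-01  7.08467662e+01]
 [ 9.99999905e-01 -4.30825443e-04 -6.36071648e-05  4.75759554e-01]
 [-5.91749322e-05 -2.79124685e-01  9.60254865e-01 -7.06545491e+01]
 [ 0.00000000e+00  0.00000000e+00  0.00000000e+00  1.00000000e+00]]
ball [502.7 312.6  98. ] pocket [502.6 -76.3  95. ] post [458.7 -26.5 119. ]
```

View pics/w1.png

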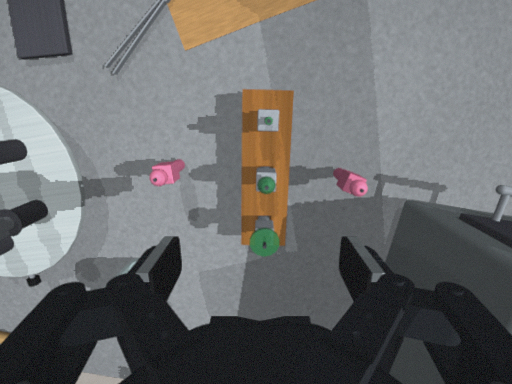

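The wrist view shows the ball bead at (266,184), the tube at (268,121) and the disc at (264,241). The rack is vertical in the picture, so the yaw is right.

```bash
cat >> h.py <<'E'
from scipy.spatial.transform import Rotation as Ro
def delta(target,s):
    "world TCP target -> shift in tool axes (mm)"
    return Ro.from_euler('xyz',s['tcp_rot'],degrees=True).inv().apply(np.array(target)-s['tcp_pos'])
E
python3 - <<'E'
from h import *
s=np.load('pics/s1.npy',allow_pickle=True).item()
b=world('wrist',266,184,z=98,st=s);t=world('wrist',268,121,z=98,st=s);d=world('wrist',264,241,z=98,st=s)
print(b,t,d,(t+d)/2,np.degrees(np.arctan2(*(d-t)[[1,0]])))
d=np.load('pics/w1.npz')['d'];print(d[182:187,264:269])
m=(t+b+world('wrist',264,241,z=98,st=s))/3
print('delta',delta([b[0],b[1],128],s))
E
```

```text
[503.90958625 314.0576301   98.        ] [439.96788714 305.25249273  98.        ] [569.49620328 322.90631622  98.        ] [504.73204521 314.07940448  98.        ] 7.7612016859358
[[275.62714 274.79187 274.88452 275.504   273.51505]
 [275.0302  274.69885 276.85236 274.68555 273.8638 ]
 [274.16608 275.10602 273.77682 274.54373 274.96097]
 [274.6136  275.32532 273.66476 275.11148 275.85056]
 [275.13757 271.33676 272.49683 270.8299  275.8729 ]]
delta [ -0.53634799   6.96565083 175.09192465]
```

```bash
python3 -m jog '-0.0005 0.007 0 0 0 0;0 0 0.025 0 0 0;0 0 0.03 0 0 0;0 0 0.03 0 0 0;0 0 0.03 0 0 0;0 0 0.03 0 0 0;0 0 0.02 0 0 0;0 0 0.01 0 0 0;0 0 0 0 0 0;0 0 0 0 0 0'
python3 -m jog '0 0 0 0 0 0;0 0 0 0 0 0;0 0 0 0 0 0;0 0 0 0 0 0;0 0 0 0 0 0;0 0 0 0 0 0;0 0 0 0 0 0;0 0 0 0 0 0;0 0 0 0 0 0;0 0 0 0 0 0' 0 60
```

```text
time: 2.57
tcp_pos: [502.8, 315.8, 129.6]
tcp_rot: [180.0, 0.0, -170.5]
wrist_force: [-0.3, -0.9, 1.4]
finger_gap: 0.999
grip_force: 0.0
time: 3.4
tcp_pos: [503.2, 315.2, 129.4]
tcp_rot: [180.0, 0.0, -170.6]
wrist_force: [-1.1, 0.1, 6.4]
finger_gap: 0.246
grip_force: 58.9
```

```bash
python3 -m jog '0 0 -0.005 0 0 0;0 0 -0.01 0 0 0;0 0 -0.02 0 0 0;0 0 -0.025 0 0 0;0 0 -0.025 0 0 0;0 0 -0.025 0 0 0;0 0 -0.025 0 0 0;0 0 -0.025 0 0 0;0 0 -0.015 0 0 0;0 0 0 0 0 0;0 0 0 0 0 0' 
python3 - <<'E'
from h import *
s=read_state();print(s['tcp_pos'],s['tcp_rot'],s['grip_force'],s['finger_gap'])
im,d=save('wrist','w2')
E
```

```text
time: 4.32
tcp_pos: [503.1, 315.1, 304.5]
tcp_rot: [180.0, 0.1, -170.6]
wrist_force: [0.3, -0.3, -1.8]
finger_gap: 0.248
grip_force: 59.0
[503.1255306  315.11720849 304.45777879] [ 1.79980686e+02  7.13254856e-02 -1.70593930e+02] 59.02106523513794 0.2475364586236778
```

View pics/w2.png

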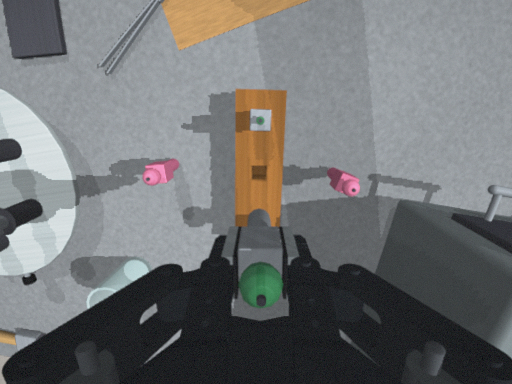

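Holder is gripped and upright (bead at 260,288), its rack hole is empty (260,172), and the neighbours are in place. Next I turn to the pocket's heading and go beside the carousel, so the wrist camera sees the pocket past the holder.

```bash
python3 -m jog '0 0 0 0 0 0.1184;0 0 0 0 0 0.1184;0 0 0 0 0 0.1184;0 0 0 0 0 0.1184;0 0 0 0 0 0.1184;0 0 0 0 0 0.1184;0 0 0 0 0 0.1184;0 0 0 0 0 0.1184;0 0 0 0 0 0.1184;0 0 0 0 0 0.1184;0 0 0 0 0 0.1184;0 0 0 0 0 0.1184'
python3 -m jog '-0.015 -0.004 0 0 0 0;-0.03 -0.008 0 0 0 0;-0.03 -0.008 0 0 0 0;-0.03 -0.008 0 0 0 0;-0.03 -0.008 0 0 0 0;-0.03 -0.008 0 0 0 0;-0.03 -0.008 0 0 0 0;-0.03 -0.008 0 0 0 0;-0.03 -0.008 0 0 0 0;-0.03 -0.008 0 0 0 0'
python3 -m jog '-0.03 -0.008 0 0 0 0;-0.03 -0.008 0 0 0 0;-0.03 -0.008 0 0 0 0;-0.03 -0.008 0 0 0 0;-0.03 -0.008 0 0 0 0;-0.017 -0.004 0 0 0 0;0 0 0 0 0 0;0 0 0 0 0 0;0 0 0 0 0 0'
python3 - <<'E'
from h import *
s=read_state();print(s['tcp_pos'],s['tcp_rot'],s['grip_force'],s['finger_gap'],s['wrist_force']);np.save('pics/s3.npy',s,allow_pickle=True)
im,d=save('wrist','w3')
E
```

```text
time: 5.37
tcp_pos: [502.5, 314.9, 302.4]
tcp_rot: [-179.9, 0.0, 107.7]
wrist_force: [-0.5, 0.4, -1.8]
finger_gap: 0.248
grip_force: 59.0
time: 6.2
tcp_pos: [517.9, 18.6, 302.9]
tcp_rot: [-179.9, -0.0, 108.1]
wrist_force: [0.7, -1.0, -2.4]
finger_gap: 0.247
grip_force: 59.0
time: 6.95
tcp_pos: [528.0, -151.6, 303.2]
tcp_rot: [-179.9, -0.1, 108.1]
wrist_force: [0.1, -0.1, -1.4]
finger_gap: 0.247
grip_force: 59.0
[ 528.00675455 -151.64916905  303.19684039] [-1.79941927e+02 -6.32765349e-02  1.08056183e+02] 59.03127372264862 0.24674182740692902 [ 0.08337865 -0.07144403 -1.44981774]
```

View pics/w3.png

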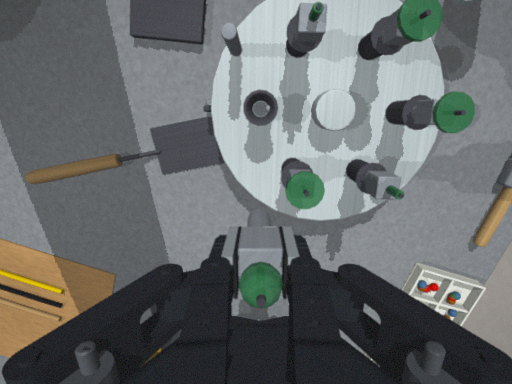

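Pocket mouth is at (261,108), hub top (335,109), post top (229,32), pointer (207,107), and the held bead is at (261,286). I'll read them closer in a crop.

```bash
python3 - <<'E'
from h import *
a=cv2.imread('pics/w3.png')
A=cv2.resize(a[80:140,215:365],None,fx=5,fy=5,interpolation=cv2.INTER_CUBIC)
B=cv2.resize(a[200:315,215:305],None,fx=2.6,fy=2.6,interpolation=cv2.INTER_CUBIC)
C=cv2.resize(a[10:60,205:265],None,fx=5,fy=5,interpolation=cv2.INTER_CUBIC)
o=np.zeros((600,750,3),np.uint8);o[:300]=A;o[300:300+B.shape[0],:B.shape[1]]=B;o[300:300+C.shape[0],300:300+C.shape[1]]=C
cv2.imwrite('pics/crop3.png',o)
s=np.load('pics/s3.npy',allow_pickle=True).item()
W=lambda u,v,z:world('wrist',u,v,z=z,st=s)
p=W(261,108,95);h=W(335,109,77);q=W(229,30,119)
print(p,h,q,p-h,np.hypot(*(p-h)[:2]),np.degrees(np.arctan2(*(h-p)[[1,0]])),np.hypot(*(q-h)[:2]))
# projection of tool-axis points: foot 119.4, bead 31.4 ahead
P=camera_params('wrist');T=np.linalg.inv(P['T_tool_cam'])
for z in(31.4,119.4):
  X=T@[0,0,z,1];print(z,cv2.projectPoints(X[:3].reshape(1,1,3),np.zeros(3),np.zeros(3),np.array(P['intrinsics']),np.array(P['distortion']))[0].ravel())
E
```

```text
[505.1036514  -77.92045422  95.        ] [579.8333548  -53.89953342  77.        ] [459.22676132 -25.53546215 119.        ] [-74.7297034 -24.0209208  18.       ] 78.49543430514439 17.819346850473245 123.8970174471978
31.4 [259.51172671 283.14682139]
119.4 [259.67299779 212.62057441]
```

View pics/crop3.png

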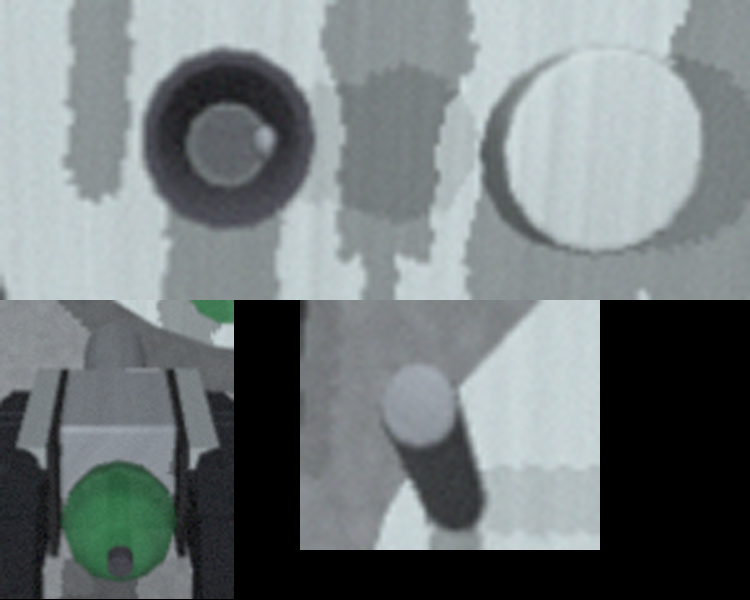

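```bash
python3 -m jog '0.015 0 0 0 0 0;0.025 0.0007 0 0 0 0;0.022 0 0 0 0 0;0.0154 0 0 0 0 0;0 0 0.015 0 0 0;0 0 0.025 0 0 0;0 0 0.025 0 0 0;0 0 0.015 0 0 0;0 0 0 0 0 0;0 0 0 0 0 0;0 0 0 0 0 0'
python3 -c "
from h import *
s=read_state();print(s['tcp_pos'],s['wrist_force']);save('top','t4');a=cv2.imread('pics/t4.png');save('scene','s4');b=cv2.imread('pics/s4.png')
o=np.hstack([cv2.resize(a[190:270,300:390],(390,346)),cv2.resize(b[110:220,130:260],(409,346))]);cv2.imwrite('pics/v4.png',o)"
```

```text
time: 7.92
tcp_pos: [505.7, -77.8, 225.0]
tcp_rot: [179.9, 0.0, 108.0]
wrist_force: [0.1, 0.8, -0.6]
finger_gap: 0.245
grip_force: 58.9
[505.67935882 -77.75319505 225.00927803] [ 0.13904221  0.75867066 -0.57668923]
```

View pics/v4.png

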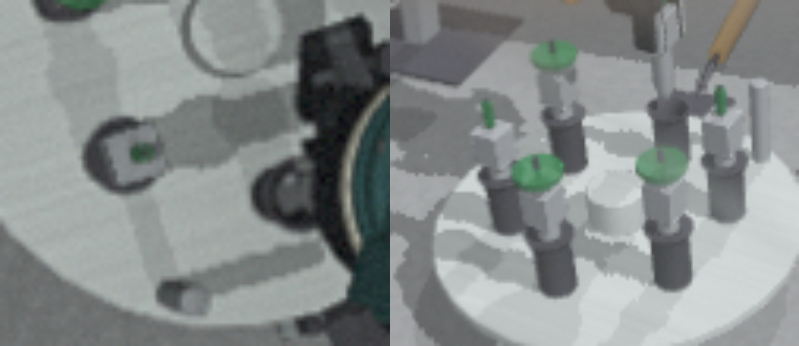

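Holder hangs right above the cup mouth in both views (scene half at 664,80 over 671,105). I'll descend gently, watching the forces.

```bash
python3 -m jog '0 0 0.004 0 0 0;0 0 0.004 0 0 0;0 0 0.004 0 0 0;0 0 0.004 0 0 0;0 0 0 0 0 0;0 0 0 0 0 0;0 0 0 0 0 0'
python3 -m jog '0 0 0.002 0 0 0;0 0 0.002 0 0 0;0 0 0.002 0 0 0;0 0 0 0 0 0;0 0 0 0 0 0'
```

```text
time: 8.6
tcp_pos: [505.3, -78.1, 207.9]
tcp_rot: [-180.0, -0.0, 108.0]
wrist_force: [0.8, 0.4, -1.4]
finger_gap: 0.252
grip_force: 58.9
time: 9.02
tcp_pos: [505.3, -78.0, 201.8]
tcp_rot: [-180.0, -0.0, 108.0]
wrist_force: [1.1, -0.1, -2.0]
finger_gap: 0.246
grip_force: 58.9
```

```bash
for i in 1 2 3; do python3 -m jog '0 0 0.0015 0 0 0;0 0 0.0015 0 0 0;0 0 0 0 0 0' | grep -E 'pos|wrist'; done
```

```text
tcp_pos: [505.2, -78.1, 198.6]
wrist_force: [-0.8, -0.5, -2.0]
tcp_pos: [504.8, -78.1, 195.5]
wrist_force: [-4.4, -3.2, -1.4]
tcp_pos: [505.0, -78.1, 192.5]
wrist_force: [-4.7, -1.9, -1.0]
```

```bash
python3 -m jog '0 0 0.0015 0 0 0;0 0 0.0015 0 0 0;0 0 0 0 0 0' | grep -E 'pos|wrist'
python3 -m jog '0 0 0.0015 0 0 0;0 0 0 0 0 0;0 0 0 0 0 0' | grep -E 'pos|wrist'
```

```text
tcp_pos: [504.8, -78.0, 189.2]
wrist_force: [-4.7, -2.3, -3.3]
tcp_pos: [504.8, -78.0, 187.9]
wrist_force: [-5.5, -2.6, -0.9]
```

```bash
python3 -m jog '0 0 0.001 0 0 0;0 0 0 0 0 0;0 0 0 0 0 0' | grep -E 'pos|wrist'
```

```text
tcp_pos: [504.8, -78.0, 186.9]
wrist_force: [-5.5, -3.0, -3.3]
```

```bash
python3 -m jog '0 0 0.001 0 0 0;0 0 0 0 0 0;0 0 0 0 0 0' | grep -E 'pos|wrist'
```

```text
tcp_pos: [504.8, -78.0, 185.8]
wrist_force: [-5.4, -3.0, -3.2]
```

```bash
python3 -m jog '0 0 0.001 0 0 0;0 0 0 0 0 0' | grep -E 'pos|wrist'
python3 -m jog '0 0 0.001 0 0 0;0 0 0 0 0 0' | grep -E 'pos|wrist'
```

```text
tcp_pos: [504.8, -78.0, 184.8]
wrist_force: [-4.8, -2.9, -4.6]
tcp_pos: [504.8, -78.0, 183.8]
wrist_force: [-4.7, -2.0, -1.2]
```

```bash
python3 -m jog '0 0 0.001 0 0 0;0 0 0 0 0 0' | grep -E 'pos|wrist'
python3 -m jog '0 0 0.001 0 0 0;0 0 0 0 0 0' | grep -E 'pos|wrist'
```

```text
tcp_pos: [504.9, -78.0, 182.9]
wrist_force: [-4.6, -1.6, -2.1]
tcp_pos: [504.9, -78.0, 181.9]
wrist_force: [-5.9, -2.7, -4.1]
```

```bash
python3 -m jog '0 0 0.001 0 0 0;0 0 0 0 0 0' | grep -E 'pos|wrist'
python3 -m jog '0 0 0.001 0 0 0;0 0 0 0 0 0' | grep -E 'pos|wrist'
```

```text
tcp_pos: [504.9, -78.0, 181.1]
wrist_force: [-6.5, -1.6, 2.9]
tcp_pos: [505.0, -78.1, 180.4]
wrist_force: [-7.5, -2.2, 8.6]
```

Hard contact is building at TCP z≈181. I'll press on a little.

```bash
python3 -m jog '0 0 0.0007 0 0 0;0 0 0 0 0 0;0 0 0 0 0 0' | grep -E 'pos|wrist|gap'
```

```text
tcp_pos: [505.0, -78.1, 180.0]
wrist_force: [-7.6, -1.7, 9.7]
finger_gap: 0.249
```

```bash
python3 -m jog '0 0 0.0006 0 0 0;0 0 0 0 0 0;0 0 0 0 0 0' | grep -E 'pos|wrist|gap'
```

```text
tcp_pos: [505.0, -78.1, 179.5]
wrist_force: [-8.4, -2.1, 11.8]
finger_gap: 0.25
```

```bash
python3 -m jog '0 0 0.0006 0 0 0;0 0 0 0 0 0;0 0 0 0 0 0' | grep -E 'pos|wrist|gap'
```

```text
tcp_pos: [505.0, -78.2, 179.2]
wrist_force: [-10.0, -1.8, 17.6]
finger_gap: 0.248
```

Seated with about 17 N. Release and check before retreating.

```bash
python3 -m jog '0 0 0 0 0 0;0 0 0 0 0 0;0 0 0 0 0 0;0 0 0 0 0 0;0 0 0 0 0 0;0 0 0 0 0 0' 65
python3 -m jog '0 0 -0.01 0 0 0;0 0 -0.02 0 0 0;0 0 -0.03 0 0 0;0 0 -0.03 0 0 0;0 0 -0.02 0 0 0;0 0 -0.01 0 0 0;-0.02 0 0 0 0 0;-0.03 0 0 0 0 0;-0.03 0 0 0 0 0;0 0 0 0 0 0;0 0 0 0 0 0'
python3 - <<'E'
from h import *
s=read_state();print(s['tcp_pos']);np.save('pics/s5.npy',s,allow_pickle=True)
save('wrist','w5');a=cv2.imread('pics/w5.png');save('scene','s5');b=cv2.imread('pics/s5.png')
o=np.hstack([cv2.resize(a[0:250,130:430],(415,346)),cv2.resize(b[110:220,150:260],(346,346))]);cv2.imwrite('pics/v5.png',o)
E
```

```text
time: 13.02
tcp_pos: [505.4, -78.0, 178.4]
tcp_rot: [180.0, -0.0, 108.0]
wrist_force: [-0.1, -0.2, -0.4]
finger_gap: 0.649
grip_force: 0.0
time: 13.93
tcp_pos: [530.3, -155.2, 298.0]
tcp_rot: [-180.0, -0.0, 107.9]
wrist_force: [-0.3, 0.8, 0.4]
finger_gap: 0.651
grip_force: 0.0
[ 530.29389378 -155.24569232  298.01023333]
```

View pics/v5.png

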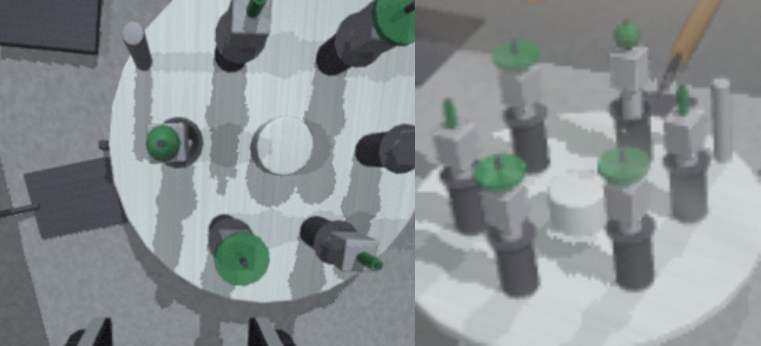

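Holder is upright in the cup (left half: bead at 163,143; right half: 627,35). It may stand a bit higher than its neighbours, so I'll check its height by depth.

```bash
python3 - <<'E'
from h import *
s=np.load('pics/s5.npy',allow_pickle=True).item();d=np.load('pics/w5.npz')['d']
k=300/415
def reg(x0,y0,x1,y1,q=97):
    zs=[]
    for v in range(int(y0*k),int(y1*k)):
        for u in range(int(130+x0*k),int(130+x1*k)):
            if d[v,u]>0: zs.append(world('wrist',u,v,depth=d[v,u],st=s)[2])
    return np.percentile(zs,[50,90,97,99]).round(1)
print('bead',reg(145,125,182,160),'bead centre',reg(158,138,168,148),'disc',reg(225,245,260,275),'tube',reg(362,252,378,266),'hub',reg(270,130,300,160),'deck',reg(210,40,214,50),'post',reg(128,28,138,38))
print('grip top right edge',reg(181,132,186,155), 'other grip top',reg(345,237,352,262))
E
```

```text
Traceback (most recent call last):
  File "h.py", line 12, in world
    p=camera_params(c); x=np.append(ray(c,u,v),1)
                                    ~~~^^^^^^^
  File "h.py", line 8, in ray
    p=camera_params(c)
ValueError: time passes only in moves, steps and waits
```

```bash
sed -i 's/^from plant import \*/from plant import *\nimport functools,plant\ncamera_params=functools.lru_cache(None)(plant.camera_params)/' h.py
python3 - <<'E'
from h import *
s=np.load('pics/s5.npy',allow_pickle=True).item();d=np.load('pics/w5.npz')['d']
k=300/415
def reg(x0,y0,x1,y1,q=97):
    zs=[]
    for v in range(int(y0*k),int(y1*k)):
        for u in range(int(130+x0*k),int(130+x1*k)):
            if d[v,u]>0: zs.append(world('wrist',u,v,depth=d[v,u],st=s)[2])
    return np.percentile(zs,[50,90,97]).round(1)
print('bead',reg(145,125,182,160),'bead centre',reg(158,138,168,148),'disc',reg(225,245,260,275),'tube',reg(362,252,378,266),'hub',reg(270,130,300,160),'deck',reg(205,40,214,50),'post',reg(128,28,138,38))
print('grip top right edge',reg(181,132,187,155), 'other grip top',reg(343,237,353,262))
E
```

```text
bead [160.2 163.5 165.8] bead centre [164.5 166.5 166.9] disc [150.6 151.6 159. ] tube [147.8 157.5 158.1] hub [77.6 78.6 79.1] deck [47.6 48.6 49.1] post [119.7 120.6 121.1]
grip top right edge [142.4 143.7 144.1] other grip top [135.1 136.3 136.7]
```

By depth the holder's foot is at z≈66, about 6 mm higher than the press ended, so opening the fingers seems to have drawn it up. I'll push it down from above with shut fingertips.

```bash
python3 -m jog '0.015 0 0 0 0 0;0.025 0 0 0 0 0;0.025 0 0 0 0 0;0.0162 -0.0004 0 0 0 0;0 0 0.02 0 0 0;0 0 0.02 0 0 0;0 0 0.008 0 0 0;0 0 0 0 0 0;0 0 0 0 0 0' 0 60
python3 -m jog '0 0 0.002 0 0 0;0 0 0.002 0 0 0;0 0 0.002 0 0 0;0 0 0 0 0 0' | grep -E 'pos|wrist|gap'
```

```text
time: 14.78
tcp_pos: [504.3, -76.4, 251.0]
tcp_rot: [-180.0, -0.0, 108.0]
wrist_force: [0.5, -0.0, 0.5]
finger_gap: -0.001
grip_force: 0.0
tcp_pos: [504.6, -77.1, 244.4]
wrist_force: [-0.4, -0.4, 0.7]
finger_gap: 0.002
```

```bash
python3 -m jog '0 0 0.0015 0 0 0;0 0 0 0 0 0' | grep -E 'pos|wrist'
python3 -m jog '0 0 0.0015 0 0 0;0 0 0 0 0 0' | grep -E 'pos|wrist'
```

```text
tcp_pos: [504.6, -77.1, 242.9]
wrist_force: [-1.1, -0.2, 0.9]
tcp_pos: [504.6, -77.0, 241.3]
wrist_force: [-0.4, -0.4, 0.4]
```

```bash
python3 -m jog '0 0 0.001 0 0 0;0 0 0 0 0 0' | grep -E 'pos|wrist'
python3 -m jog '0 0 0.001 0 0 0;0 0 0 0 0 0' | grep -E 'pos|wrist'
```

```text
tcp_pos: [504.5, -77.0, 240.3]
wrist_force: [-0.4, 0.3, 0.1]
tcp_pos: [504.6, -77.0, 239.3]
wrist_force: [0.2, 0.3, 0.6]
```

```bash
python3 -m jog '0 0 0.001 0 0 0;0 0 0 0 0 0' | grep -E 'pos|wrist'
python3 -m jog '0 0 0.001 0 0 0;0 0 0 0 0 0' | grep -E 'pos|wrist'
```

```text
tcp_pos: [504.5, -77.0, 238.3]
wrist_force: [-0.1, 0.6, -0.3]
tcp_pos: [504.5, -77.0, 237.3]
wrist_force: [-0.3, 0.5, -0.4]
```

```bash
python3 -m jog '0 0 0.001 0 0 0;0 0 0 0 0 0' | grep -E 'pos|wrist'
python3 -m jog '0 0 0.001 0 0 0;0 0 0 0 0 0' | grep -E 'pos|wrist'
```

```text
tcp_pos: [504.5, -77.0, 236.3]
wrist_force: [-0.2, 0.2, 0.4]
tcp_pos: [504.6, -77.0, 235.4]
wrist_force: [-0.4, -0.4, -0.5]
```

```bash
python3 -m jog '0 0 0.001 0 0 0;0 0 0 0 0 0' | grep -E 'pos|wrist'
```

```text
tcp_pos: [504.6, -77.1, 234.4]
wrist_force: [0.7, 0.2, 1.5]
```

```bash
python3 -m jog '0 0 0.001 0 0 0;0 0 0 0 0 0' | grep -E 'pos|wrist'
```

```text
tcp_pos: [504.6, -77.1, 233.4]
wrist_force: [0.2, -0.3, 1.7]
```

```bash
python3 -m jog '0 0 0.001 0 0 0;0 0 0 0 0 0' | grep -E 'pos|wrist'
```

```text
tcp_pos: [504.6, -77.0, 232.4]
wrist_force: [0.6, -1.1, 0.8]
```

```bash
python3 -m jog '0 0 0.001 0 0 0;0 0 0 0 0 0' | grep -E 'pos|wrist'
```

```text
tcp_pos: [504.6, -77.0, 231.4]
wrist_force: [0.5, 0.0, 1.7]
```

Only a hint of force by 231, so I'll look before going on.

```bash
python3 - <<'E'
from h import *
save('wrist','w6');a=cv2.imread('pics/w6.png');save('scene','s6');b=cv2.imread('pics/s6.png')
o=np.hstack([cv2.resize(a[160:340,180:340],(400,450)),cv2.resize(b[110:220,170:260],(368,450))]);cv2.imwrite('pics/v6.png',o)
E
```

```text
(no output)
```

View pics/v6.png

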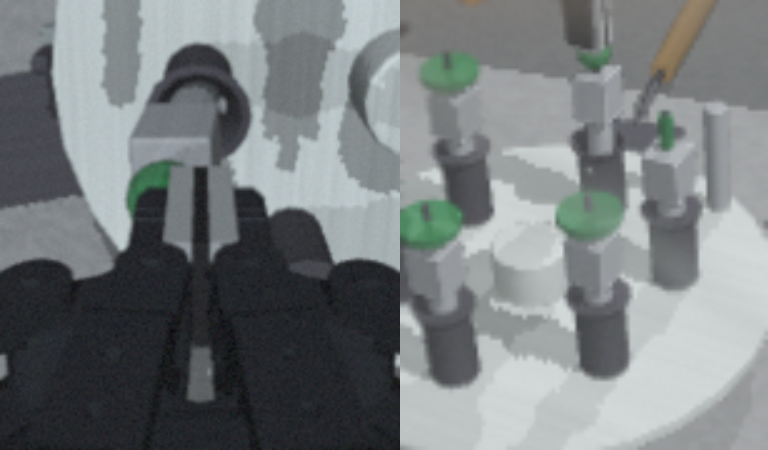

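```bash
python3 - <<'E'
from h import *
k=300/415
s=np.load('pics/s5.npy',allow_pickle=True).item()
W=lambda x,y,z:world('wrist',130+x*k,y*k,z=z,st=s).round(1)
b=W(163,143,154);c=W(181,143,95);h=W(284,145,77);q=W(134,33,119)
print('w5 bead',b,'cup',c,'hub',h,'post',q,'(b-c) radial',(c-b)[:2]@[.952,.307])
s=read_state();print(s['wrist_force'],s['tcp_pos'])
b=world('wrist',180+165/2.5,160+192/2.5,z=152,st=s);print('w6 bead',b)
E
```

```text
w5 bead [497.4 -82.7 154. ] cup [506.3 -77.6  95. ] hub [580.  -54.2  77. ] post [460.  -26.2 119. ] (b-c) radial 10.038500000000035
[0.96664253 0.35390975 1.27178155] [504.63617551 -77.01305231 231.47042855]
w6 bead [496.96662351 -80.24553986 152.        ]
```

The w6 view shows the shut tips passed on the hub side of the bead. The bead leans about 10 mm outward, so the holder is tilted about 8°. I'll lift, open, regrasp softly to straighten it, press home again and release gently with the side load relieved.

```bash
python3 -m jog '0 0 -0.01 0 0 0;0 0 -0.01 0 0 0;-0.0011 -0.001 0 0 0 0;0 0 0 0 0 0;0 0 0 0 0 0;0 0 0 0 0 0;0 0 0 0 0 0' 85 20 | grep -E 'pos|wrist|gap'
python3 -m jog '0 0 0.01 0 0 0;0 0 0.015 0 0 0;0 0 0.015 0 0 0;0 0 0.015 0 0 0;0 0 0.01 0 0 0;0 0 0.006 0 0 0;0 0 0 0 0 0;0 0 0 0 0 0' | grep -E 'pos|wrist|gap'
```

```text
tcp_pos: [503.8, -78.3, 251.0]
wrist_force: [0.0, -0.0, -0.4]
finger_gap: 0.849
tcp_pos: [504.0, -78.4, 180.6]
wrist_force: [-0.4, 0.1, -0.4]
finger_gap: 0.849
```

```bash
python3 -m jog '0 0 0 0 0 0;0 0 0 0 0 0;0 0 0 0 0 0;0 0 0 0 0 0;0 0 0 0 0 0;0 0 0 0 0 0;0 0 0 0 0 0;0 0 0 0 0 0' 0 20
```

```text
time: 19.13
tcp_pos: [503.8, -78.5, 180.5]
tcp_rot: [-180.0, 0.0, 108.0]
wrist_force: [-3.8, -2.1, 3.5]
finger_gap: 0.257
grip_force: 22.3
```

```bash
python3 -m jog '0 0 0.001 0 0 0;0 0 0 0 0 0;0 0 0 0 0 0' - 50| grep -E 'pos|wrist|gap'
python3 -m jog '0 0 0.001 0 0 0;0 0 0 0 0 0;0 0 0 0 0 0'| grep -E 'pos|wrist|gap'
```

```text
tcp_pos: [503.8, -78.5, 179.7]
wrist_force: [-4.9, -3.1, 6.7]
finger_gap: 0.247
tcp_pos: [503.9, -78.6, 179.0]
wrist_force: [-5.4, -2.1, 14.2]
finger_gap: 0.248
```

```bash
python3 -c "
from h import *
s=read_state();print(s['tcp_pos'],s['wrist_force'],s['torque'])
np.save('pics/s7.npy',s,allow_pickle=True);save('wrist','w7')
save('scene','s7');a=cv2.imread('pics/w7.png');b=cv2.imread('pics/s7.png')
cv2.imwrite('pics/v7.png',np.hstack([cv2.resize(a[160:340,180:340],(400,450)),cv2.resize(b[110:220,170:260],(368,450))]))"
```

```text
[503.86873189 -78.55610208 179.02985027] [-5.4309688  -2.09697179 14.24454799] [-0.53034734  1.65814927  0.00800961]
```

View pics/v7.png

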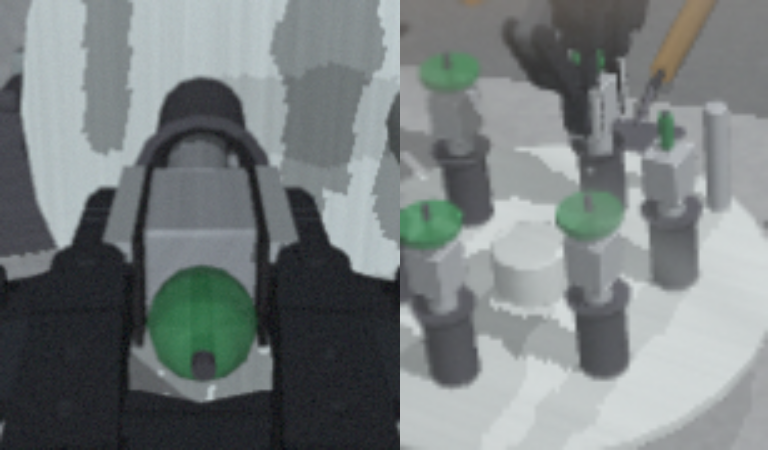

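The holder is straight in the grip again, 14 N down on the stop. Now I null the side load before opening.

```bash
python3 -m jog '0 -0.0006 0 0 0 0;0 0 0 0 0 0;0 0 0 0 0 0' | grep -E 'pos|wrist'
python3 -m jog '0 -0.0006 0 0 0 0;0 0 0 0 0 0;0 0 0 0 0 0'| grep -E 'pos|wrist'
python3 -c "
from h import *
print(read_state()['torque'])"
```

```text
tcp_pos: [503.6, -78.7, 179.1]
wrist_force: [-4.0, -2.0, 11.5]
tcp_pos: [503.4, -78.8, 179.2]
wrist_force: [-3.5, 0.4, 10.0]
[-0.02079817  0.461766   -0.04943181]
```

```bash
python3 -m jog '0 -0.0006 0 0 0 0;0 0 0 0 0 0;0 0 0 0 0 0' - 20 | grep -E 'pos|wrist'
python3 -c "
from h import *
print(read_state()['torque'])"
python3 -m jog '0 0 0 0 0 0;0 0 0 0 0 0;0 0 0 0 0 0' 28 | grep -E 'pos|wrist|gap|grip'
python3 -m jog '0 0 0 0 0 0;0 0 0 0 0 0;0 0 0 0 0 0' 34 | grep -E 'pos|wrist|gap|grip'
python3 -m jog '0 0 0 0 0 0;0 0 0 0 0 0;0 0 0 0 0 0;0 0 0 0 0 0' 65 | grep -E 'pos|wrist|gap|grip'
```

```text
tcp_pos: [503.2, -79.0, 179.4]
wrist_force: [-0.7, 0.2, 12.4]
[ 0.22035583  0.2130922  -0.02807977]
tcp_pos: [502.4, -78.8, 178.4]
wrist_force: [0.3, -0.2, 0.4]
finger_gap: 0.282
grip_force: 0.0
tcp_pos: [502.3, -78.9, 178.4]
wrist_force: [-0.0, -1.1, -0.3]
finger_gap: 0.337
grip_force: 0.0
tcp_pos: [502.2, -78.9, 178.5]
wrist_force: [-0.1, 0.3, -0.7]
finger_gap: 0.65
grip_force: 0.0
```

```bash
python3 -m jog '0 0 -0.01 0 0 0;0 0 -0.02 0 0 0;0 0 -0.03 0 0 0;0 0 -0.03 0 0 0;0 0 -0.02 0 0 0;0 0 -0.01 0 0 0;-0.02 0 0 0 0 0;-0.03 0 0 0 0 0;-0.03 0 0 0 0 0;0 0 0 0 0 0;0 0 0 0 0 0' | head -2
cat > chk.py <<'E'
from h import *
import sys
n=sys.argv[1]
s=read_state();np.save(f'pics/s{n}.npy',s,allow_pickle=True);im,d=save('wrist','w'+n)
pk=np.array([float(x) for x in sys.argv[2:4]])
# green pixels near pocket with depth
hsv=cv2.cvtColor(im,cv2.COLOR_RGB2HSV);g=cv2.inRange(hsv,(45,80,30),(85,255,255))
nn,l,st,c=cv2.connectedComponentsWithStats(g)
for i in range(1,nn):
    if st[i,4]<60: continue
    u,v=c[i];b=world('wrist',u,v,z=152,st=s)
    m=np.argwhere(l==i);dd=np.array([world('wrist',x,y,depth=d[y,x],st=s)[2] for y,x in m if d[y,x]>0])
    print('green',c[i].round(1),st[i,4],'xy@152',b[:2].round(1),'z97%',np.percentile(dd,[50,90,97]).round(1),'off pocket',(b[:2]-pk).round(1))
a=cv2.imread(f'pics/w{n}.png');cv2.imwrite(f'pics/v{n}.png',cv2.resize(a[0:250,130:430],None,fx=2,fy=2))
E
python3 chk.py 8 505.5 -77.7
```

```text
time: 22.23
tcp_pos: [527.2, -156.1, 298.0]
green [318.5   4.9] 108 xy@152 [521.8  -3. ] z97% [152.2 157.7 158.6] off pocket [16.3 74.7]
green [425.2  14.5] 1203 xy@152 [598.1  17.5] z97% [150.5 151.6 152. ] off pocket [92.6 95.2]
green [460.7 106. ] 1340 xy@152 [654.2 -31.8] z97% [150.5 151.5 151.9] off pocket [148.7  45.9]
green [259.  104.1] 420 xy@152 [502.4 -81.4] z97% [158.9 161.  161.5] off pocket [-3.1 -3.7]
green [308.1 186.5] 1138 xy@152 [ 561.4 -131.2] z97% [150.5 151.3 151.7] off pocket [ 55.9 -53.5]
green [400.  188.1] 122 xy@152 [ 636.2 -108.5] z97% [152.4 157.9 158.4] off pocket [130.7 -30.8]
```

View pics/v8.png

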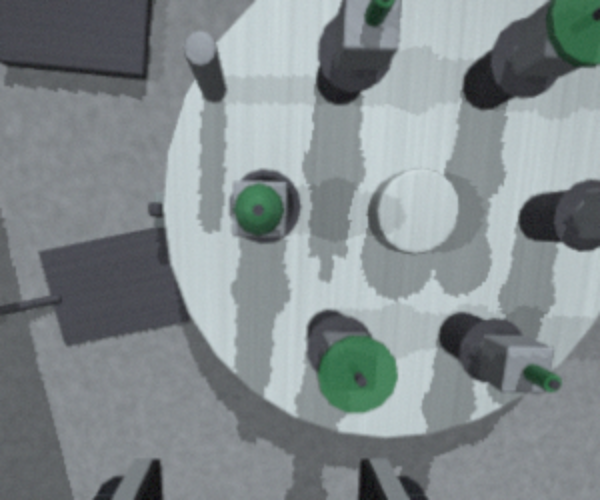

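Now upright (bead at 258,209 in the crop, above its cup), foot at z≈62.5. As a check that it is truly home, I'll press on its top with shut fingers.

```bash
python3 -m jog '0.015 0 0 0 0 0;0.025 0 0 0 0 0;0.025 0 0 0 0 0;0.0145 0 0 0 0 0;0 0 0.02 0 0 0;0 0 0.02 0 0 0;0 0 0.012 0 0 0;0 0 0.005 0 0 0;0 0 0 0 0 0;0 0 0 0 0 0' 0 40| grep -E 'pos|wrist|gap'
python3 -m jog '0 0 0.002 0 0 0;0 0 0.001 0 0 0;0 0 0 0 0 0' | grep -E 'pos|wrist'
python3 -m jog '0 0 0.001 0 0 0;0 0 0 0 0 0' | grep -E 'pos|wrist'
```

```text
tcp_pos: [502.4, -79.0, 242.1]
wrist_force: [0.2, 0.2, 0.2]
finger_gap: 0.002
tcp_pos: [502.5, -79.5, 238.7]
wrist_force: [-0.7, -0.0, -0.2]
tcp_pos: [502.4, -79.5, 237.5]
wrist_force: [-0.5, -0.8, -0.4]
```

```bash
python3 -m jog '0 0 0.001 0 0 0;0 0 0 0 0 0' | grep -E 'pos|wrist'
```

```text
tcp_pos: [502.4, -79.4, 236.4]
wrist_force: [0.4, 0.1, 0.3]
```

```bash
python3 -m jog '0 0 0.001 0 0 0;0 0 0 0 0 0' | grep -E 'pos|wrist'
```

```text
tcp_pos: [502.4, -79.4, 235.3]
wrist_force: [-1.3, -0.4, 0.4]
```

```bash
python3 -m jog '0 0 0.001 0 0 0;0 0 0 0 0 0' | grep -E 'pos|wrist'
```

```text
tcp_pos: [502.4, -79.4, 234.3]
wrist_force: [0.2, -0.4, 0.6]
```

```bash
python3 -m jog '0 0 0.0007 0 0 0;0 0 0 0 0 0' | grep -E 'pos|wrist'
```

```text
tcp_pos: [502.4, -79.4, 233.7]
wrist_force: [-0.2, -0.2, 0.5]
```

```bash
python3 -m jog '0 0 0.0007 0 0 0;0 0 0 0 0 0' | grep -E 'pos|wrist'
```

```text
tcp_pos: [502.4, -79.4, 233.1]
wrist_force: [1.1, -0.2, -0.6]
```

```bash
python3 -m jog '0 0 0.0007 0 0 0;0 0 0 0 0 0' | grep -E 'pos|wrist'
```

```text
tcp_pos: [502.5, -79.4, 232.4]
wrist_force: [0.1, 0.9, 1.6]
```

```bash
python3 -m jog '0 0 0.0007 0 0 0;0 0 0 0 0 0' | grep -E 'pos|wrist'
```

```text
tcp_pos: [502.6, -79.5, 231.8]
wrist_force: [0.2, 0.3, 3.3]
```

```bash
python3 -m jog '0 0 0.0007 0 0 0;0 0 0 0 0 0' | grep -E 'pos|wrist'
```

```text
tcp_pos: [502.7, -79.5, 231.3]
wrist_force: [-0.3, -1.3, 7.1]
```

```bash
python3 -m jog '0 0 0.0007 0 0 0;0 0 0 0 0 0' | grep -E 'pos|wrist'
```

```text
tcp_pos: [502.8, -79.6, 230.8]
wrist_force: [0.1, 0.3, 9.3]
```

```bash
python3 -m jog '0 0 0.0007 0 0 0;0 0 0 0 0 0' | grep -E 'pos|wrist'
```

```text
tcp_pos: [502.9, -79.7, 230.4]
wrist_force: [-0.5, -1.0, 11.4]
```

```bash
python3 -m jog '0 0 0.0006 0 0 0;0 0 0 0 0 0;0 0 0 0 0 0' | grep -E 'pos|wrist'
```

```text
tcp_pos: [503.1, -79.7, 229.9]
wrist_force: [-0.0, -0.8, 13.0]
```

```bash
python3 -m jog '0 0 0.0006 0 0 0;0 0 0 0 0 0;0 0 0 0 0 0' | grep -E 'pos|wrist'
python3 -m jog '0 0 -0.001 0 0 0;0 0 0 0 0 0;0 0 0 0 0 0' | grep -E 'pos|wrist'
python3 -m jog '0 0 -0.001 0 0 0;0 0 0 0 0 0;0 0 0 0 0 0' | grep -E 'pos|wrist'
python3 -m jog '0 0 -0.001 0 0 0;0 0 0 0 0 0;0 0 0 0 0 0' | grep -E 'pos|wrist'
```

```text
tcp_pos: [503.2, -79.8, 229.6]
wrist_force: [0.1, -0.8, 16.8]
tcp_pos: [503.0, -79.7, 230.4]
wrist_force: [-1.2, -0.3, 14.8]
tcp_pos: [502.8, -79.6, 231.1]
wrist_force: [-0.3, -0.6, 10.0]
tcp_pos: [502.6, -79.5, 231.6]
wrist_force: [-1.1, -0.3, 6.6]
```

The load is purely elastic (same height and force going in and out), so the holder is on its hard stop: home. Now I go to the left of the turning post.

```bash
python3 -m jog '0 0 -0.015 0 0 0;0 0 -0.03 0 0 0;0.014 -0.0042 0 0 0 0;0.025 -0.007 0 0 0 0;0.025 -0.007 0 0 0 0;0.02 -0.005 0 0 0 0;0.0117 -0.003 0 0 0 0;0 0 0.02 0 0 0;0 0 0.03 0 0 0;0 0 0.03 0 0 0;0 0 0.02 0 0 0;0 0 0 0 0 0'
python3 -m jog '0 0 0 0 0 0'
```

```text
time: 27.45
tcp_pos: [446.3, 3.7, 173.2]
tcp_rot: [-179.7, -0.1, 108.0]
wrist_force: [-1.4, -0.5, -0.5]
finger_gap: -0.0
grip_force: 0.0
time: 27.53
tcp_pos: [447.7, 3.5, 176.2]
tcp_rot: [-179.9, -0.0, 108.0]
wrist_force: [-0.6, -0.0, 1.1]
finger_gap: 0.004
grip_force: 0.0
```

```bash
python3 -m jog '-0.007 0 0 0 0 0;-0.007 0 0 0 0 0;-0.004 -0.002 0 0 0 0;-0.004 -0.002 0 0 0 0;-0.004 -0.0022 0 0 0 0;0 0 0 0 0 0'
python3 -m jog '-0.006 -0.0025 0 0 0 0;-0.006 -0.0022 0 0 0 0;-0.006 -0.0018 0 0 0 0;-0.006 -0.0015 0 0 0 0;-0.006 -0.0012 0 0 0 0;-0.006 -0.0008 0 0 0 0;0 0 0 0 0 0'
```

```text
time: 28.03
tcp_pos: [450.3, -23.9, 177.4]
tcp_rot: [179.9, -0.0, 108.0]
wrist_force: [-3.6, 4.0, 1.2]
finger_gap: -0.002
grip_force: 2.3
time: 28.62
tcp_pos: [452.0, -61.6, 177.0]
tcp_rot: [180.0, 0.0, 108.0]
wrist_force: [-0.2, 0.7, -0.0]
finger_gap: 0.001
grip_force: 0.0
```

```bash
python3 -m jog '-0.006 -0.0006 0 0 0 0;-0.006 -0.0003 0 0 0 0;-0.006 0 0 0 0 0;-0.006 0.0003 0 0 0 0;-0.006 0.0006 0 0 0 0;-0.006 0.0009 0 0 0 0;-0.006 0.0012 0 0 0 0;-0.006 0.0014 0 0 0 0;0 0 0 0 0 0;0 0 0 0 0 0'
python3 -c "
from h import *
save('top','t9');a=cv2.imread('pics/t9.png');save('scene','s9');b=cv2.imread('pics/s9.png')
cv2.imwrite('pics/v9.png',np.hstack([cv2.resize(a[140:280,270:430],(400,350)),cv2.resize(b[90:230,120:280],(400,350))]))"
```

```text
time: 29.45
tcp_pos: [470.1, -105.4, 176.4]
tcp_rot: [180.0, 0.0, 108.0]
wrist_force: [-0.7, -0.9, -0.4]
finger_gap: -0.0
grip_force: 0.0
```

View pics/v9.png

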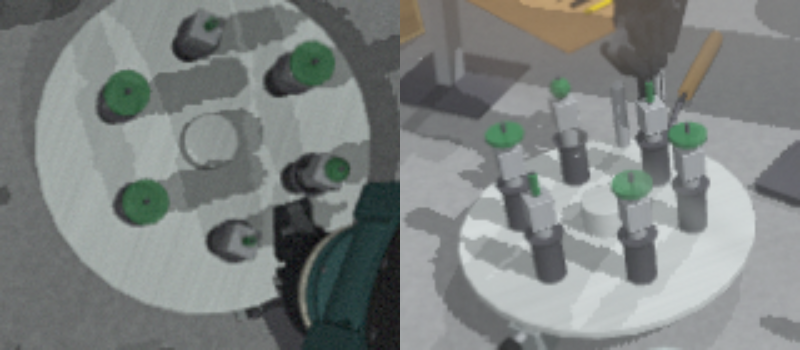

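The wheel has run on into the next click by itself: a tube bead is at the front (235,240 in the left half) and the post is ahead of the finger. I'll back off slightly, lift clear and verify.

```bash
python3 -m jog '0.006 -0.004 0 0 0 0;0 0 -0.02 0 0 0;0 0 -0.03 0 0 0;0 0 -0.03 0 0 0;0 0 -0.03 0 0 0;0 0 -0.03 0 0 0;-0.02 0 0 0 0 0;-0.03 0 0 0 0 0;-0.03 0 0 0 0 0;-0.03 0.01 0 0 0 0;0 0 0 0 0 0;0 0 0 0 0 0'
cat >> chk.py <<'E'
for n_,w in [('top',1)]:
    pass
E
python3 chk.py 10 557 -133
python3 -c "
from h import *
save('top','t11');a=cv2.imread('pics/t11.png');b=cv2.imread('pics/w10.png')
cv2.imwrite('pics/v11.png',np.hstack([cv2.resize(a[140:280,270:430],(400,350)),cv2.resize(b[:320],(400,350))]))"
```

```text
time: 30.55
tcp_pos: [507.7, -202.6, 315.8]
tcp_rot: [-180.0, -0.0, 107.9]
wrist_force: [-0.6, -0.1, -0.9]
finger_gap: -0.001
grip_force: 0.0
green [302.9  52.8] 80 xy@152 [503.8 -78.8] z97% [157.1 158.3 158.8] off pocket [-53.2  54.2]
green [489.   61.8] 158 xy@152 [653.7 -33. ] z97% [151.4 157.6 158.5] off pocket [ 96.7 100. ]
green [432.1 141.8] 1065 xy@152 [ 636.5 -109.2] z97% [150.6 151.5 151.8] off pocket [79.5 23.8]
green [345.8 143.6] 320 xy@152 [ 564. -135.] z97% [157.8 159.9 160.7] off pocket [ 7. -2.]
green [444.1 314. ] 67 xy@152 [ 739.8 -269.2] z97% [17.  19.2 26. ] off pocket [ 182.8 -136.2]
```

View pics/v11.png

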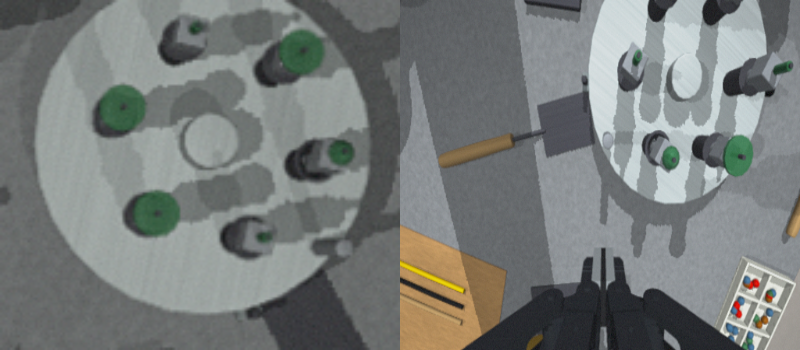

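The wheel is in its click: front tube at (503.8,-78.8), where the pocket was. The ball holder is upright at (564,-135), its height unchanged, and the robot is clear. I'll wait briefly, re-check and hand in.

```bash
python3 -m jog '0 0 0 0 0 0;0 0 0 0 0 0;0 0 0 0 0 0;0 0 0 0 0 0;0 0 0 0 0 0;0 0 0 0 0 0' | head -2
python3 chk.py 12 563.4 -132.2 | sed -n '1p;4p'
python3 -c "
from plant import close_job
print(close_job())"
```

```text
time: 31.15
tcp_pos: [507.6, -201.9, 316.4]
green [302.4  53.9] 75 xy@152 [503.6 -79.1] z97% [156.8 158.4 159.4] off pocket [-59.8  53.1]
green [345.3 144.1] 320 xy@152 [ 564. -135.] z97% [157.7 159.8 160.3] off pocket [ 0.6 -2.8]
the job is handed in; nothing more can be done
None
```

The ball holder is home in its pocket and upright (within a few degrees), the wheel is one click counter-clockwise and settled in its click, and the job was handed in at about 31 s; it took a second press because my first release left the holder tilted about 8°.

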